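Walk a heavy album into the press, unlock the lid stay and lower the board

TASK

Walk the heavy spotted album back into the press by pushing its two near corners in turn, the right one first, then the left, and so on as needed, each of these steps leaving that corner a good 1 cm ahead of the other, until its far face sits square against the wooden back stop, roughly in the middle. Then lift the red knob on the lid stay's knee up and away from you past centre to unlock it, and gently lower the pressing board until it lies on the album. Do not tip the album, swing it far round, or disturb the things standing about.

Things in the scene. Friction and masses are not known exactly. Their poses are not given: they have to be found in the camera images.
- press: Fixed press: grey bed board 360 (x) x 270 (y) x 12 mm thick, origin at the centre of its underside, +x away from the robot to the back stop, +y left. A plywood pressing board is hinged along y at x +145, z +94 mm and propped open 0.6 rad, its front edge overhanging the album's final place at 0.22 m height: push with the hand leaned back towards the robot.
- stop_mid (a point): Middle of the near face of the back stop, a light wooden batten across the bed 230 mm long, top 64 mm above the table: at press x +140, y 0, z +40 mm.
- press_diag (a point): Point on the bed at the press's origin, 12 mm up, x axis turned 45 degrees to the left of the press's x axis (only for measuring which way the album is turned).
- lid (a joint): Pressing board, 180 mm wide, 12 thick, front edge 230 mm from the hinge line. Angle in rad: 0 = propped open (start), grows as it is lowered; 0.60 = level, about 0.61 = lying on the album when that is home. Stiff hinge: with the stay unlocked it stays where it is left, and 2 to 4 N downward near the front lower it; while the stay is locked it is blocked.
- lid_front (a point): Middle of the top of the wooden strip (22 mm wide, 8 high, along the board's whole front edge), 214 mm from the hinge line. Lowering brings it about 0.12 m down and 40 mm towards the robot.
- knee (a joint): Bend of the folding steel stay's knee, on the press's right side (115 mm right of its middle, its foot bracket begins at 103), in rad: 0 = locked (sagging 0.08 rad below straight, on its stop), 0.08 = straight, larger = folded upward, unlocked. Folds on by itself as the board is lowered.
- knee_knob (a point): On the axis of the red knob on the knee: a bar 16 mm thick, 46 long along the press's y, sticking out to the right (-y) of the stay; 16 mm in from its outer end, 65 mm clear of the board's right edge. It swings on a 102 mm bar about a pin at press x +115, z +54 mm: lifting moves it up and away from the robot, at first 44 degrees above the press's +x; 12 mm unlock it, 20 are ample; a few N.
- album: Heavy thick spotted album, about 0.95 kg, lying flat on the bed: solid 165 (x) x 130 (y) x 73 mm high, too wide to grasp; origin under it, x axis as the press's when square. In its own frame the near face is x = -78 mm, far face x = +87, right side y = -62, left side y = +68, underside z = +1, top z = +74. It only slides by friction.
- album_near_left (a point): Left near corner of the album, 30 mm above its origin.
- album_near_right (a point): Right near corner of the album, 30 mm above its origin.
- album_back_left (a point): Left far corner of the album, 30 mm above its origin; 0 mm from the stop when home.
- album_back_right (a point): Right far corner of the album, 30 mm above its origin.
- jar: Bystander: white screw jar with red lid, 55 mm across, 80 mm high, standing left of the press; origin at centre of its underside.
- lead_weight: Bystander: grey cloth-covered weight 100 x 46 x 27 mm, left of the press; origin at centre of its underside.
- loupe: Bystander: black stand loupe 43 mm across, 38 mm high, left of the press; origin at centre of its underside.
- tape: Bystander: roll of tape lying flat, 98 mm across, 25 mm high, right of the press; origin at centre of its underside.
- brush: Bystander: flat brush with orange handle lying at the front left, 199 x 32 x 12 mm; origin at its middle.

How it is judged (in metres and radians):
On the way, in this order (a step that is already met when the one before it is completed fails the run):
1. the right near corner has been pushed ahead (album turned at least 3 degrees left) (angle between the x axis of album and the x axis of press_diag, either way round below 0.7354 rad), for 0.05 s.
2. then the left near corner has been pushed ahead (album turned at least 3 degrees right) (angle between the x axis of album and the x axis of press_diag, either way round above 0.8354 rad), for 0.05 s.
3. the album's far face is against the back stop, both corners within 6 mm, within 35 mm of the middle, while the stay is still locked (x of each of album_back_left, album_back_right in the frame of press above 0.134 m and y of album_back_left in the frame of press below 0.103 m and y of album_back_right in the frame of press above -0.097 m and value of joint knee below 0.08 rad), for 0.2 s.
4. the stay's knee has been lifted past centre (value of joint knee above 0.2 rad), for 0.05 s.
At the end, for the whole second after the job is handed in: The album stands with both far corners within 6 mm of the back stop and within 35 mm of the middle, at rest, and the pressing board lies on it (hinge past 0.585 rad) (x of each of album_back_left, album_back_right in the frame of press above 0.134 m and y of album_back_left in the frame of press below 0.103 m and y of album_back_right in the frame of press above -0.097 m and value of joint lid above 0.585 rad and linear speed of album below 0.01 m/s); the robot touches nothing.
It fails at once if the album is swung more than 25 degrees askew (angle between the x axis of album and the x axis of press_diag, either way round below 0.3454 rad or angle between the x axis of album and the x axis of press_diag, either way round above 1.2254 rad).
It fails at once if the album is tipped more than 10 degrees (angle between album's own z axis and vertical above 0.175 rad).
It fails at once if the pressing board is slammed (over 1.5 rad/s) (velocity of joint lid above 1.5 rad/s).
It fails at once if a bystander is moved more than 20 mm (distance of any of jar, lead_weight, loupe, tape, brush from where it was at the start of the episode above 0.02 m).
It also fails if it takes over 72 s, if anything falls off the work surface, if the arm or the gripper's body presses on something with over 40 N, if the wrist force passes 120 N, or if a joint passes its speed limit or range.

ROBOT

A 6-joint arm with a two-finger parallel gripper is mounted at the origin on a cart in front of the work surface, level with it; the furniture and walls round the work are solid. World frame = base frame: x ahead of the robot, y to its left, z up, the work surface at z = 0. Lengths are in mm, angles in rad, forces in N, time in s.
With the tool pointing down it reaches from about 400 to 925 mm from the base axis. Payload 12.5 kg.
Tool frame: the origin (TCP) lies at the centre of the arm's flange, where the gripper is bolted on; the fingertips stand 190 mm ahead of it and the grasp point (between the pads) lies 171 mm ahead of it; z points along the fingers, y is the line along which they close (so a half turn about z gives the same grasp; the last joint's range is limited). The gripper opens to 95 mm and grips with 3 to 60 N. Pads are 20 mm wide; open, the fingers measure 119 mm over their backs; the gripper's body (75 mm by 180 mm) begins 59 mm behind the grasp point.
Start: joints at [-1.36, 0.491, 1.559, -0, 1.092, -0.106], TCP at [194.724, -593.892, 404.761] pointing down, gripper open.
Joint ranges: [-3.1, 3.1], [-0.84, 2.19], [0.05, 2.79], [-1.13, 4.28], [0.06, 2.93], [-2.69, 2.69]. Speed limits (rad/s): [2.22, 2.22, 2.79, 3.14, 3.14, 3.14].

INTERFACE

Orientations are given as [roll, pitch, yaw] about the fixed x, y, z axes, in that order (R = Rz(yaw) Ry(pitch) Rx(roll)).
In Python, from cell import env, read_camera, search_frame, cut_out gives the robot as it stands. The module is installed in compiled form; this text tells all that it offers.
- The arm moves only by the tool move_arm, never from a script. Its argument "commands" is a list of rows, each a list of 3 entries, a list of its own where there are three numbers: the shift along the world's x, y, z normalised to -1 to 1, where 1 is 0.03 m, then the turn about the world's z normalised to -1 to 1, where 1 is 0.08 rad, then the opening, from -1 (shut) to 1 (fully open), so that 0 is half open. A call has 1 to 20 rows; each row shifts and turns the commanded pose from where the row before left it; what a row does not reach is not made up. A row lasts 1/12 s, in which the tool goes at most 41.7 mm and 7.16 degrees, less where a joint would pass 70% of its speed; a pose out of reach is approached as far as the arm can. A call with a number of a shift or a turn outside -1 to 1 is refused whole. A call with a gripper value outside its range is refused whole. The fingers move at their own pace and stop on an object; the grip force is fixed at half the most. Time passes only in rows, so rows that do not move let the fingers close. It gives the time, the measured TCP pose, the force, the opening and the grip force at its end, in the units of the state.
- env.state(): the state, without advancing time (a new reading comes with each control period).
- read_camera(name): name is "scene" or "top"; returns a dict with "image" (384x512x3 uint8, red, green, blue), "fx", "fy", "cx", "cy" (pixels), "rvec" (rotation vector, rad) and "tvec" (3), from world to camera coordinates, as OpenCV has them. Camera axes: x right, y down, z forward; pixel columns grow to the right and rows downward; lengths in mm; the calibration is good to about 2 mm. A picture is of the moment at which its call begins. There is no depth.
- env.job_done(): hands the job in; it is judged then, once.
Trained networks look in a picture, given as the dict that the camera call returned (one of the last four; its "shot" number tells which), for a name from the list of things; names that differ only in an ending like _2 or _b are one class to them, and where a whole thing is asked for, a point or a joint stands for the part that bears it (a point fixed in the world has none). Each returns a list of dicts, best first, with "confidence" (0 to 1); they miss things now and then, are a little off and sometimes report something else, mostly with a low value. They report only what shows in the picture. A call takes as long as a camera call.
- search_frame(thing, picture): "at" ([column, row] in pixels, amid what is visible of it).
- cut_out(thing, picture): "region" (384x512 bool, what is visible of it) and "at" ([column, row] in pixels, amid what is visible of it).
The state is a dict: "t": time; "joints": joint angles; "qvel": joint speeds; "tau": joint torques, N m; "eef_pos": TCP position; "tcp_rot": TCP orientation; "ft_force": force on the tool from outside, world axes, zero at the start; "moment": the same for the moment, N m; "opening": opening from 0.0 (shut) to 1.0 (fully open); "grip_force": force on a finger pad.
Only numpy, scipy, OpenCV 4.12 (cv2) and the standard library are available. Lean on these libraries where they do the work, as an engineer would, in place of code of your own. Each camera call takes 0.05 s, during which the arm holds its last target. There are 200 camera calls.

## Working session

There is one attempt and no reset: what is moved stays moved. The work goes in short steps, Python scripts to look and compute and a tool call to move; the robot and the scene stay as the last step left them, time stands still between calls to the robot, and variables do not carry over. Pictures are saved under pics/ and viewed, at most 10 in all, crops included, and the job is handed in when it is done.

Besides the shell and the picture viewer there is one more tool, called after "Request:" as name([rows], argument=value, ...), one row to a line, values as JSON. move_arm: Moves the arm, as the interface text tells. Its arguments: {"type":"object","properties":{"commands":{"type":"array","items":{"type":"array"}}},"required":["commands"]}

```bash
mkdir -p pics
cat > h.py <<'E'
import numpy as np,cv2
from cell import env,read_camera,search_frame,cut_out
def P(c):
    R=cv2.Rodrigues(np.array(c['rvec'],float))[0];t=np.array(c['tvec'],float).ravel();return R,t
def ray(c,uv,z):
    R,t=P(c);d=R.T@np.array([(uv[0]-c['cx'])/c['fx'],(uv[1]-c['cy'])/c['fy'],1]);o=-R.T@t
    return o+d*(z-o[2])/d[2]
def proj(c,X):
    R,t=P(c);p=R@np.array(X,float)+t;return np.array([c['fx']*p[0]/p[2]+c['cx'],c['fy']*p[1]/p[2]+c['cy']])
def tri(cs,uvs):
    A=[];b=[]
    for c,uv in zip(cs,uvs):
        R,t=P(c);d=R.T@np.array([(uv[0]-c['cx'])/c['fx'],(uv[1]-c['cy'])/c['fy'],1]);d/=np.linalg.norm(d);o=-R.T@t
        M=np.eye(3)-np.outer(d,d);A.append(M);b.append(M@o)
    return np.linalg.solve(sum(A),sum(b))
E
python3 - <<'E'
from h import *
print(env.state())
for n in('scene','top'):
    c=read_camera(n);R,t=P(c);print(n,c['fx'],-R.T@t)
    cv2.imwrite(f'pics/{n}0.png',c['image'][:,:,::-1])
    for k in('press','album','lid','knee_knob','album_near_left','album_near_right','lid_front','jar','tape','brush','loupe','lead_weight','stop_mid'):
        try:
            r=search_frame(k,c);print(k,[(np.round(x['at']),round(x['confidence'],2),ray(c,x['at'],30).round()[:2]) for x in r[:2]])
        except Exception as e: print(k,e)
E
```

```text
{'t': 0.0, 'joints': array([-1.35956866e+00,  4.91571413e-01,  1.55949286e+00, -1.13401027e-05,
        1.09165892e+00, -1.05588139e-01]), 'qvel': array([ 6.07103455e-04,  6.12960830e-05,  1.70897157e-03,  4.90271313e-04,
       -1.20840124e-03,  3.30900413e-04]), 'tau': array([ 2.31216982e-03, -6.12636566e+01, -2.58172721e+01,  6.91905781e-02,
        4.83246823e-02, -1.43244242e-04]), 'eef_pos': array([ 194.733286  , -593.84601684,  404.13930522]), 'tcp_rot': array([-3.14046735e+00, -1.09148357e-04,  3.16820979e-01]), 'ft_force': array([ 0.49556816, -0.67953671, -0.89612937]), 'moment': array([0.0174866 , 0.01777975, 0.0162431 ]), 'grip_force': 0.0, 'opening': 1.0018866004269666}
scene 404.4595441786197 [-220.99357365 1014.41064871  811.49914234]
press [(array([230., 209.]), 0.97, array([669., 105.]))]
album [(array([257., 207.]), 0.92, array([604.,  27.])), (array([281., 172.]), 0.33, array([ 706., -259.]))]
lid [(array([243., 169.]), 0.58, array([ 859., -182.]))]
knee_knob [(array([259., 166.]), 0.55, array([ 820., -247.]))]
album_near_left [(array([258., 207.]), 0.84, array([601
[... 931 characters left out ...]
_knob [(array([304., 157.]), 0.55, array([692., -88.]))]
album_near_left [(array([268., 193.]), 0.83, array([542.,  60.]))]
album_near_right [(array([269., 194.]), 0.8, array([539.,  54.])), (array([188., 218.]), 0.43, array([431., 388.]))]
lid_front [(array([272., 156.]), 0.8, array([694.,  46.]))]
jar [(array([182., 188.]), 0.67, array([553., 416.]))]
tape [(array([342., 156.]), 0.57, array([ 702., -245.]))]
brush [(array([157., 229.]), 0.79, array([382., 511.]))]
loupe [(array([190., 214.]), 0.56, array([448., 380.]))]
lead_weight [(array([187., 157.]), 0.78, array([682., 398.]))]
stop_mid [(array([269., 163.]), 0.56, array([663.,  59.])), (array([152., 230.]), 0.41, array([379., 534.]))]
```

Run:
```python
import cv2,numpy as np
a=cv2.imread('pics/scene0.png')[110:290,150:350];b=cv2.imread('pics/top0.png')[110:240,200:370]
cv2.imwrite('pics/a.png',cv2.resize(a,None,fx=3.3,fy=3.3,interpolation=2))
cv2.imwrite('pics/b.png',cv2.resize(b,None,fx=4.5,fy=4.5,interpolation=2))
```

```text
(no output)
```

View pics/a.png

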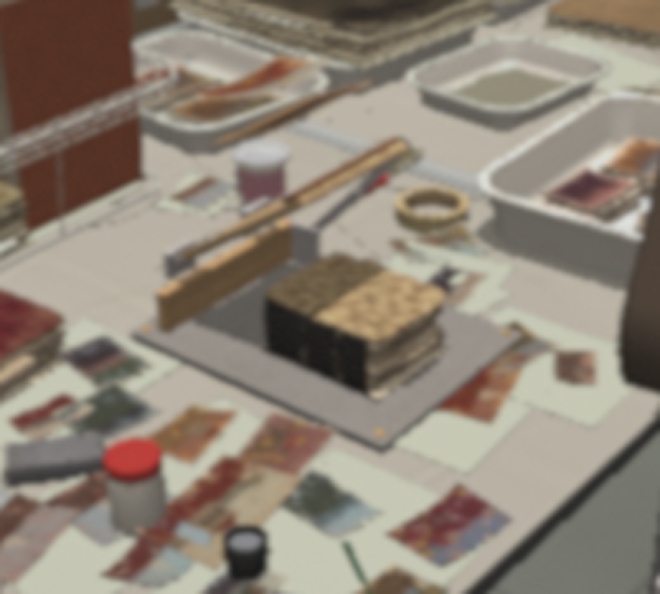

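View pics/b.png

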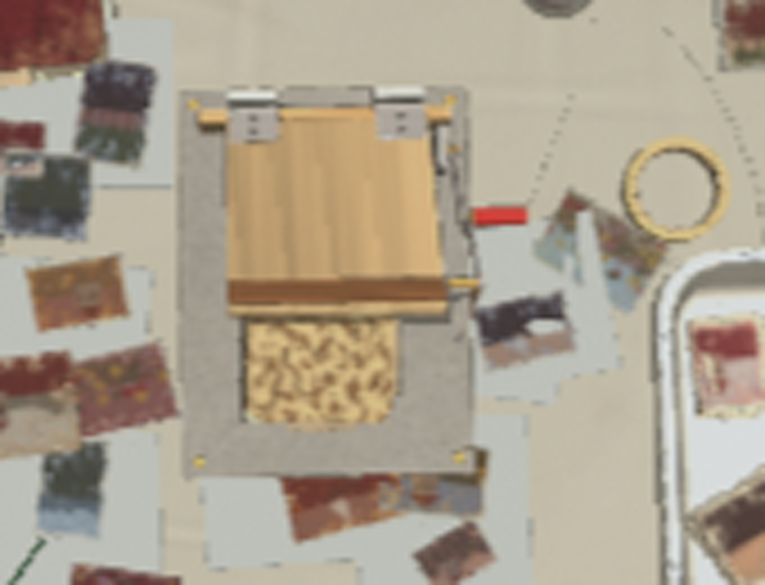

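The crops show the press nearly square to the world axes. In the top crop the album's near edge is at row ~425, about 45 mm behind the bed's front edge at row 475, and the red knob is at (500,215). The tool can't tilt through this interface, so I need to see how tall and wide the gripper body is to judge clearance under the board.

Run:
```python
import cv2,numpy as np
a=cv2.imread('pics/scene0.png')[0:384,300:512];b=cv2.imread('pics/top0.png')[150:384,330:512]
a=cv2.resize(a,None,fx=1.55,fy=1.55,interpolation=2);b=cv2.resize(b,(int(182*2.4),int(234*2.4)),interpolation=2)
o=np.zeros((600,800,3),np.uint8);o[:a.shape[0],:a.shape[1]]=a;o[:b.shape[0],340:340+b.shape[1]]=b
cv2.imwrite('pics/c.png',o)
from h import *
c=read_camera('top')
for n,uv in dict(FL=(182,475),FR=(475,472),BL=(180,92),BR=(468,90)).items(): print(n,ray(c,(200+(uv[0]+.5)/4.5-.5,110+(uv[1]+.5)/4.5-.5),12).round(1))
for n,uv in dict(nl=(248,425),nr=(396,421),knobo=(526,215),knobi=(474,215)).items(): print(n,ray(c,(200+uv[0]/4.5-.5,110+uv[1]/4.5-.5),86 if n[0]=='n' else 130).round(1))
for n,uv in dict(ll=(228,300),lr=(446,310)).items(): print(n,ray(c,(200+uv[0]/4.5-.5,110+uv[1]/4.5-.5),222).round(1))
```

```text
FL [447. 173.  12.]
FR [456.2 -96.8  12. ]
BL [803.1 183.7  12. ]
BR [811.1 -84.5  12. ]
nl [493.7 113.9  86. ]
nr [500.3 -17.1  86. ]
knobo [ 681.  -123.3  130. ]
knobi [680.  -78.2 130. ]
ll [593.6 133.2 222. ]
lr [589.6 -46.1 222. ]
```

View pics/c.png

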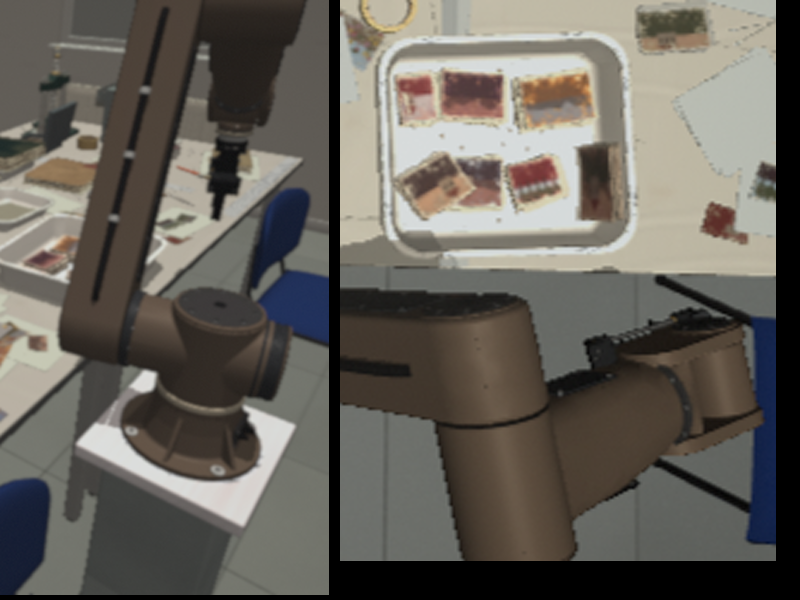

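The press sits at about (629, 44) with a yaw of about 0.03 rad, and the album is about 107 mm short of the stop. The hand will have to lean and the moves carry no tilt, so I'll carry the hand up and outwards and see how the arm behaves at the edge of its reach.

Request:
move_arm([
  [[0.75,0.65,0.2],-0.18,-1],
  [[0.75,0.65,0.2],-0.18,-1],
  [[0.75,0.65,0.2],-0.18,-1],
  [[0.75,0.65,0.2],-0.18,-1],
  [[0.75,0.65,0.2],-0.18,-1],
  [[0.75,0.65,0.2],-0.18,-1],
  [[0.75,0.65,0.2],-0.18,-1],
  [[0.75,0.65,0.2],-0.18,-1],
  [[0.75,0.65,0.2],-0.18,-1],
  [[0.75,0.65,0.2],-0.18,-1],
  [[0.75,0.65,0.2],-0.18,-1],
  [[0.75,0.65,0.2],-0.18,-1],
  [[0.75,0.65,0.2],-0.18,-1],
  [[0.75,0.65,0.2],-0.18,-1],
  [[0.75,0.65,0.2],-0.18,-1],
  [[0.75,0.65,0.2],-0.18,-1],
  [[0.75,0.65,0.2],-0.18,-1],
  [[0.75,0.65,0.2],-0.18,-1],
  [[0.75,0.65,0.2],-0.18,-1],
  [[0.75,0.65,0.2],-0.18,-1],
])

```text
t: 3.12
eef_pos: [645.7, -202.7, 525.1]
tcp_rot: [3.141, -0.0, 0.028]
ft_force: [0.6, -0.8, -1.2]
opening: 0.002
grip_force: 0.0
```

Request:
move_arm([
  [[1,0,0],0,-1],
  [[1,0,0],0,-1],
  [[1,0,0],0,-1],
  [[1,0,0],0,-1],
  [[1,0,0],0,-1],
  [[1,0,0],0,-1],
  [[1,0,0],0,-1],
  [[1,0,0],0,-1],
  [[1,0,0],0,-1],
  [[1,0,0],0,-1],
])

```text
t: 3.95
eef_pos: [896.5, -198.9, 511.6]
tcp_rot: [3.139, -0.011, 0.028]
ft_force: [-0.0, -0.6, 13.4]
opening: 0.005
grip_force: 0.0
```

```bash
python3 -c "
from h import *
print(env.state())"
```

```text
{'t': 3.95, 'joints': array([-2.90266761e-01,  1.09925773e+00,  4.66643608e-02,  1.24186824e-03,
        1.98420859e+00,  1.25269092e+00]), 'qvel': array([0.098429  , 0.31574521, 0.00071427, 0.01290831, 0.067527  ,
       0.09779557]), 'tau': array([-6.12064451e-02, -3.50002921e+01, -1.39010954e+02,  3.55991616e-02,
        1.06899451e+00, -1.95724480e-01]), 'eef_pos': array([ 896.49660224, -198.91235393,  511.64647531]), 'tcp_rot': array([ 3.13908224, -0.01124107,  0.02835818]), 'ft_force': array([-0.02838422, -0.61529199, 13.35363489]), 'moment': array([ 0.01463222, -0.14317736, -0.00439872]), 'grip_force': 0.0, 'opening': 0.005023652269418016}
```

Request:
move_arm([
  [[0,0,0],0,-1],
  [[0,0,0],0,-1],
])

```text
t: 4.12
eef_pos: [896.6, -198.6, 512.2]
tcp_rot: [3.138, -0.016, 0.029]
ft_force: [-0.5, 0.7, 0.5]
opening: 0.002
grip_force: 0.0
```

Request:
move_arm([
  [[0.2,0,0],0,-1],
  [[0.2,0,0],0,-1],
  [[0.2,0,0],0,-1],
  [[0.2,0,0],0,-1],
])

```text
t: 4.45
eef_pos: [900.3, -194.5, 509.5]
tcp_rot: [3.133, -0.033, 0.029]
ft_force: [-0.3, 0.0, 0.3]
opening: 0.004
grip_force: 0.0
```

```bash
python3 -c "
from h import *
print(env.state()['joints'])"
```

```text
[-0.28457848  1.10130163  0.04743335  0.00211512  1.95830088  1.25854024]
```

Pushing past the reach limit leans the hand the right way, tip forward (pitch now -0.033). I'll see how far that goes.

Request:
move_arm([
  [[0.7,0,0],0,-1],
  [[0.7,0,0],0,-1],
  [[0.7,0,0],0,-1],
  [[0.7,0,0],0,-1],
  [[0.7,0,0],0,-1],
  [[0.7,0,0],0,-1],
  [[0.7,0,0],0,-1],
  [[0.7,0,0],0,-1],
  [[0.7,0,0],0,-1],
  [[0.7,0,0],0,-1],
])

```text
t: 5.28
eef_pos: [941.2, -161.8, 445.9]
tcp_rot: [3.109, -0.14, 0.031]
ft_force: [-0.1, 0.1, -0.5]
opening: 0.004
grip_force: 0.0
```

```bash
python3 -c "
from h import *
print(env.state()['joints'])"
```

```text
[-0.23983267  1.17029528  0.04830945  0.00646074  1.77949097  1.30387914]
```

Request:
move_arm([
  [[0.7,0,0.5],0,-1],
  [[0.7,0,0.5],0,-1],
  [[0.7,0,0.5],0,-1],
  [[0.7,0,0.5],0,-1],
  [[0.7,0,0.5],0,-1],
  [[0.7,0,0.5],0,-1],
  [[0.7,0,0.5],0,-1],
  [[0.7,0,0.5],0,-1],
  [[0.7,0,0.5],0,-1],
  [[0.7,0,0.5],0,-1],
  [[0.7,0,0.5],0,-1],
  [[0.7,0,0.5],0,-1],
])

```text
t: 6.28
eef_pos: [930.9, -122.8, 525.1]
tcp_rot: [3.076, -0.314, 0.04]
ft_force: [0.8, 0.4, -0.2]
opening: 0.007
grip_force: 0.0
```

Request:
move_arm([
  [[-0.7,0,0],0,-1],
  [[-0.7,0,0],0,-1],
  [[-0.7,0,0],0,-1],
])

```text
t: 6.53
eef_pos: [881.5, -123.2, 524.2]
tcp_rot: [3.076, -0.312, 0.04]
ft_force: [1.3, -0.3, 1.0]
opening: 0.004
grip_force: 0.0
```

The lean survives the retreat: pitch -0.31. I want about 0.6, and the sideways roll that crept in removed, so I'll reach out again on the left.

Request:
move_arm([
  [[0.2,1,0],0,-1],
  [[0.2,1,0],0,-1],
  [[0.2,1,0],0,-1],
  [[0.2,1,0],0,-1],
  [[0.2,1,0],0,-1],
  [[0.2,1,0],0,-1],
  [[0.2,1,0],0,-1],
  [[0.8,0.2,0.5],0,-1],
  [[0.8,0.2,0.5],0,-1],
  [[0.8,0.2,0.5],0,-1],
  [[0.8,0.2,0.5],0,-1],
  [[0.8,0.2,0.5],0,-1],
  [[0.8,0.2,0.5],0,-1],
  [[0.8,0.2,0.5],0,-1],
  [[0.8,0.2,0.5],0,-1],
  [[0.8,0.2,0.5],0,-1],
  [[0.8,0.2,0.5],0,-1],
  [[0.8,0.2,0.5],0,-1],
  [[0.8,0.2,0.5],0,-1],
  [[0.8,0.2,0.5],0,-1],
])

```text
t: 8.2
eef_pos: [926.4, 125.8, 572.7]
tcp_rot: [3.085, -0.53, 0.055]
ft_force: [0.5, -0.3, 0.1]
opening: 0.005
grip_force: 0.0
```

Request:
move_arm([
  [[-0.92,-0.2,-0.1],0,-1],
  [[-0.92,-0.2,-0.1],0,-1],
  [[-0.92,-0.2,-0.1],0,-1],
  [[-0.92,-0.2,-0.1],0,-1],
  [[-0.92,-0.2,-0.1],0,-1],
  [[-0.92,-0.2,-0.1],0,-1],
  [[-0.92,-0.2,-0.1],0,-1],
  [[-0.92,-0.2,-0.1],0,-1],
  [[-0.92,-0.2,-0.1],0,-1],
  [[-0.92,-0.2,-0.1],0,-1],
  [[-0.92,-0.2,-0.4],0,-1],
  [[-0.92,-0.2,-0.4],0,-1],
  [[-0.92,-0.2,-0.4],0,-1],
  [[-0.92,-0.2,-0.4],0,-1],
  [[-0.92,-0.2,-0.4],0,-1],
  [[-0.92,-0.2,-0.4],0,-1],
  [[-0.92,-0.2,-0.4],0,-1],
  [[-0.92,-0.2,-0.4],0,-1],
  [[-0.92,-0.2,-0.4],0,-1],
  [[-0.92,-0.2,-0.4],0,-1],
])

```text
t: 9.87
eef_pos: [406.5, 11.8, 427.7]
tcp_rot: [3.084, -0.53, 0.055]
ft_force: [0.9, -0.1, -0.1]
opening: 0.006
grip_force: 0.0
```

```bash
python3 -c "
from h import *
print(env.state()['joints'])"
```

```text
[-0.14233537  0.09855971  2.12042866  0.11067494  0.39372335  1.2984017 ]
```

```bash
cat > kin.py <<'E'
import numpy as np
from scipy.optimize import least_squares as LS, fsolve
D=[(.4916,1.5595,1.0917,624.9,404.1),(1.0993,.0467,1.9842,918.2,511.6),(1.1703,.0483,1.7795,955,445.9),(.0986,2.1204,.3937,406.7,427.7)]
def fk(p,a,b,c): 
    L2,L3,d,h,o=p;s=a+b+c
    return L2*np.sin(a)+L3*np.sin(a+b)+d*np.sin(s)+o, h+L2*np.cos(a)+L3*np.cos(a+b)+d*np.cos(s)
def f(p):
    return np.concatenate([np.subtract(fk(p,*d[:3]),(np.sqrt(d[3]**2-68**2),d[4])) for d in D]+[[0.1*p[4]]])
s=LS(f,[450,450,120,200,0]);p=s.x
if __name__=='__main__':
    print(p.round(),s.fun.round(1))
    for lean in (.53,.4):
        for x,z in ((372,190),(385,190),(400,190),(500,190),(372,230),(400,260)):
            r=np.sqrt(x*x-68**2)
            q=LS(lambda q:np.subtract(fk(p,q[0],q[1],np.pi-lean-q[0]-q[1]),(r,z)),[0.3,2.3]);a=q.x
            print(lean,x,z,a.round(2),'j5',round(np.pi-lean-a.sum(),2),q.cost.round(1))
E
python3 kin.py
```

```text
[647. 442. 109. 146. -71.] [ 5.1 -0.7 -6.2  1.9  2.8 -2.7 -1.   1.4 -7.1]
0.53 372 190 [0.48 2.47] j5 -0.35 0.0
0.53 385 190 [0.49 2.45] j5 -0.32 0.0
0.53 400 190 [0.5  2.41] j5 -0.3 0.0
0.53 500 190 [0.56 2.19] j5 -0.14 0.0
0.53 372 230 [0.39 2.44] j5 -0.22 0.0
0.53 400 260 [0.35 2.35] j5 -0.09 0.0
0.4 372 190 [0.48 2.44] j5 -0.18 0.0
0.4 385 190 [0.48 2.41] j5 -0.16 0.0
0.4 400 190 [0.49 2.38] j5 -0.13 0.0
0.4 500 190 [0.56 2.16] j5 0.02 0.0
0.4 372 230 [0.39 2.41] j5 -0.05 0.0
0.4 400 260 [0.35 2.32] j5 0.07 0.0
```

Request:
move_arm([
  [[-0.2,-0.05,-0.8],0,-1],
  [[-0.2,-0.05,-0.8],0,-1],
  [[-0.2,-0.05,-0.8],0,-1],
  [[-0.2,-0.05,-0.8],0,-1],
  [[-0.1,-0.05,-0.8],0,-1],
  [[0,-0.05,-0.8],0,-1],
  [[0,-0.05,-0.8],0,-1],
  [[0,0,0],0,-1],
])

```text
t: 10.53
eef_pos: [387.8, 7.7, 326.7]
tcp_rot: [3.111, -0.539, 0.056]
ft_force: [0.7, -0.7, 0.1]
opening: 0.005
grip_force: 0.0
```

```bash
cat >> h.py <<'E'
from scipy.spatial.transform import Rotation as Ro
def tip():
    s=env.state();R=Ro.from_euler('xyz',s['tcp_rot']).as_matrix();e=s['eef_pos'];t=e+190*R[:,2]
    print('t',round(s['t'],2),'eef',e.round(),'rot',np.round(s['tcp_rot'],3),'tip',t.round(),'F',(t+10*R[:,0]).round(),'low',(t-10*R[:,0]).round()[2],'q',np.round(s['joints'],2),'f',s['ft_force'].round(1))
    return t+10*R[:,0]
E
python3 -c "
from h import *
tip()"
```

```text
t 10.53 eef [388.   8. 327.] rot [ 3.111 -0.539  0.056] tip [485.   7. 164.] F [494.   8. 169.] low 159.0 q [-0.17  0.26  2.3   1.06  0.1   0.32] f [ 0.7 -0.7  0.1]
```

The wrist is turning over near its singularity with the lean kept, which is what I want. I'll carry on down slowly while backing off.

Request:
move_arm([
  [[-0.3,-0.05,-0.2],0,-1],
  [[-0.3,-0.05,-0.2],0,-1],
  [[-0.3,-0.05,-0.3],0,-1],
  [[-0.1,-0.05,-0.3],0,-1],
  [[0,-0.05,-0.4],0,-1],
  [[0,-0.05,-0.5],0,-1],
  [[0,0,0],0,-1],
])

```text
t: 11.12
eef_pos: [372.3, 3.9, 297.6]
tcp_rot: [3.123, -0.537, 0.056]
ft_force: [-0.3, 0.3, -0.1]
opening: 0.003
grip_force: 0.0
```

```bash
python3 -c "
from h import *
tip()"
```

```text
t 11.12 eef [372.   4. 298.] rot [ 3.123 -0.537  0.056] tip [470.   6. 134.] F [478.   6. 139.] low 129.0 q [-0.19  0.31  2.37  2.13  0.13 -0.77] f [-0.3  0.3 -0.1]
```

Request:
move_arm([
  [[0,-0.05,-0.4],0,-1],
  [[0,-0.05,-0.4],0,-1],
  [[0,-0.05,-0.4],0,-1],
  [[0,-0.05,-0.4],0,-1],
  [[0,-0.05,-0.4],0,-1],
  [[0,-0.05,-0.4],0,-1],
  [[0,0,-0.4],0,-1],
  [[0,0,-0.3],0,-1],
  [[0,0,0],0,-1],
])

```text
t: 11.87
eef_pos: [372.5, -4.2, 207.0]
tcp_rot: [3.13, -0.536, 0.055]
ft_force: [0.2, -0.3, -0.1]
opening: 0.005
grip_force: 0.0
```

```bash
cat > look.py <<'E'
from h import *
import sys
tip()
PO=np.array([629.4,43.9]);PY=0.032
cs={n:read_camera(n) for n in('scene','top')}
def outl(pts,z): return pts
M={}
for n,c in cs.items():
    r=cut_out('album',c);
    if r: print(n,'album',r[0]['confidence'],r[0]['region'].sum(),np.round(r[0]['at']))
    M[n]=r[0]['region'] if r else None
np.savez('m.npz',**{k:v for k,v in M.items() if v is not None})
out=[]
for n,b in(('scene',(190,150,330,250)),('top',(235,125,325,225))):
    im=cs[n]['image'][b[1]:b[3],b[0]:b[2],::-1].copy();k=400/(b[2]-b[0]);out.append(cv2.resize(im,None,fx=k,fy=k,interpolation=2))
h=max(o.shape[0] for o in out);o=np.zeros((h,800,3),np.uint8)
for i,q in enumerate(out):o[:q.shape[0],i*400:i*400+q.shape[1]]=q
cv2.imwrite(f'pics/{sys.argv[1]}.png',o)
for n,c in cs.items(): cv2.imwrite(f'pics/{sys.argv[1]}_{n}.png',c['image'][:,:,::-1])
E
python3 look.py d
```

```text
t 11.87 eef [373.  -4. 207.] rot [ 3.13  -0.536  0.055] tip [470.  -1.  44.] F [478.  -1.  49.] low 39.0 q [-0.22  0.57  2.45  2.83  0.42 -1.52] f [ 0.2 -0.3 -0.1]
scene album 0.72 1689 [256. 206.]
top album 0.75 878 [270. 190.]
```

View pics/d.png

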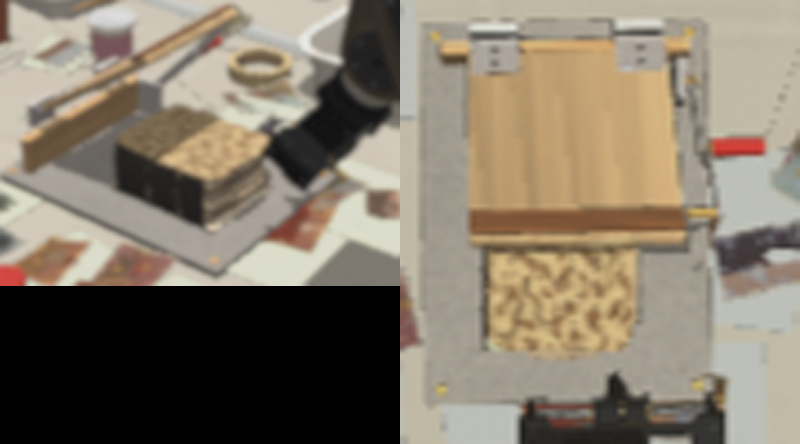

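The picture shows the leaned tip just short of the album's right near corner (top half, tip at 617,378), with the lean intact. Now the first push, right corner, by about 20 mm.

Request:
move_arm([
  [[0.2,0,0],0,-1],
  [[0.2,0,0],0,-1],
  [[0.2,0,0],0,-1],
  [[0.2,0,0],0,-1],
  [[0.15,0,0],0,-1],
  [[0.15,0,0],0,-1],
  [[0.15,0,0],0,-1],
  [[0.15,0,0],0,-1],
  [[0,0,0],0,-1],
])

```text
t: 12.82
eef_pos: [414.9, -4.6, 207.9]
tcp_rot: [3.125, -0.537, 0.056]
ft_force: [-2.5, -1.0, 0.5]
opening: 0.006
grip_force: 0.8
```

```bash
cat > fit.py <<'E'
from h import *
from scipy.optimize import minimize
PO=np.array([629.4,43.9]);PY=0.032
def box(x,y,a):
    P=[]
    for z in(13,86):
        for u,v in((-78,-62),(-78,68),(87,68),(87,-62)):
            X=PO+np.array([[np.cos(PY),-np.sin(PY)],[np.sin(PY),np.cos(PY)]])@(np.array([x,y])+np.array([[np.cos(a),-np.sin(a)],[np.sin(a),np.cos(a)]])@[u,v]);P.append([*X,z])
    return np.array(P)
def lidbox(l=0.0):
    a=.6-l;P=[]
    for d in(-10,230):
        for h in(-6,8):
            for v in(-90,90):
                x=145-d*np.cos(a)+h*np.sin(a)*1;z=94+d*np.sin(a)+h*np.cos(a)
                P.append([*(PO+np.array([[np.cos(PY),-np.sin(PY)],[np.sin(PY),np.cos(PY)]])@[x,v]),z])
    return np.array(P)
S=4
def mask(c,P,sh):
    q=np.array([proj(c,p) for p in P]);h=cv2.convexHull(((q+.5)*S).astype(np.float32)).round().astype(np.int32)
    m=np.zeros((384*S,512*S),np.uint8);cv2.fillConvexPoly(m,h,1);return m[sh]
def fitpose(g,lids=0.0,names=('scene','top')):
    cs={n:read_camera(n) for n in names};best=None;D=[]
    for n,c in cs.items():
        r=cut_out('album',c)
        if not r: print('none',n);continue
        x0,x1,y0,y1=(170,330,140,270) if n=='scene' else (220,340,120,240)
        sh=(slice(y0*S,y1*S),slice(x0*S,x1*S))
        m=cv2.resize(r[0]['region'].astype(np.float32),None,fx=S,fy=S,interpolation=cv2.INTER_LINEAR)[sh]>.5
        D.append((n,c,sh,m,mask(c,lidbox(lids),sh)))
    def cost(p):
        t=0
        for n,c,sh,m,l in D: 
            e=(mask(c,box(p[0],p[1],p[2]/100),sh)&(1-l)).astype(bool)
            t+=(e^(m&(l==0))).sum()/S**2
        return t
    best=None
    for da in(-10,0,10):
        r=minimize(cost,[g[0],g[1],g[2]*100+da],method='Nelder-Mead',options=dict(initial_simplex=[[g[0],g[1],g[2]*100+da],[g[0]+15,g[1],g[2]*100+da],[g[0],g[1]+10,g[2]*100+da],[g[0],g[1],g[2]*100+da+6]],xatol=.2,fatol=.5))
        if best is None or r.fun<best.fun:best=r
    x,y,a=best.x;a/=100
    print('album press-frame x %.1f y %.1f deg %.1f cost %.0f'%(x,y,np.degrees(a),best.fun))
    B=box(x,y,a);print('world NR',B[0,:2].round(1),'NL',B[1,:2].round(1),'BL',B[2,:2].round(1),'BR',B[3,:2].round(1))
    return x,y,a
E
cat > s.py <<'E'
from fit import *
import sys
tip();g=list(map(float,sys.argv[1:4]))
fitpose(g);fitpose(g,names=('scene',))
E
python3 s.py -45 6 0.1
```

```text
t 12.82 eef [415.  -5. 208.] rot [ 3.125 -0.537  0.056] tip [512.  -2.  45.] F [521.  -2.  50.] low 40.0 q [-0.19  0.58  2.35  2.79  0.33 -1.45] f [-2.5 -1.   0.5]
album press-frame x -34.9 y 15.6 deg 3.2 cost 330
world NR [521.8 -10.3] NL [510.3 119.2] BL [674.7 133.8] BR [686.2   4.3]
album press-frame x -30.6 y 14.6 deg 6.2 cost 172
world NR [529.8 -14.8] NL [511.5 113.9] BL [674.9 137.1] BR [693.2   8.4]
```

```bash
cat > ov.py <<'E'
from fit import *
import sys
def ov(name,p,lid=0.0):
    out=[]
    for n,b in(('scene',(180,145,320,265)),('top',(235,120,335,230))):
        c=read_camera(n);k=400/(b[2]-b[0]);im=cv2.resize(c['image'][b[1]:b[3],b[0]:b[2],::-1].copy(),None,fx=k,fy=k,interpolation=2)
        q=np.array([((proj(c,X)+.5-b[:2])*k) for X in box(*p)]).round().astype(int)
        for i in range(4):
            cv2.line(im,tuple(map(int,q[4+i])),tuple(map(int,q[4+(i+1)%4])),(255,0,255),1)
            cv2.line(im,tuple(map(int,q[i])),tuple(map(int,q[(i+1)%4])),(255,255,0),1)
        q=np.array([((proj(c,[*(PO+[[np.cos(PY)*u-np.sin(PY)*v,np.sin(PY)*u+np.cos(PY)*v]])[0],12])+.5-b[:2])*k) for u,v in((-180,-135),(-180,135),(180,135),(180,-135))]).round().astype(int)
        cv2.polylines(im,[q],True,(0,255,0),1)
        out.append(im)
    h=max(o.shape[0] for o in out);o=np.zeros((h,800,3),np.uint8)
    for i,q in enumerate(out):o[:q.shape[0],i*400:i*400+q.shape[1]]=q
    cv2.imwrite(f'pics/{name}.png',o)
if __name__=='__main__':ov(sys.argv[1],list(map(float,sys.argv[2:5])))
E
python3 ov.py e -33 12 0.09
```

```text
(no output)
```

View pics/e.png

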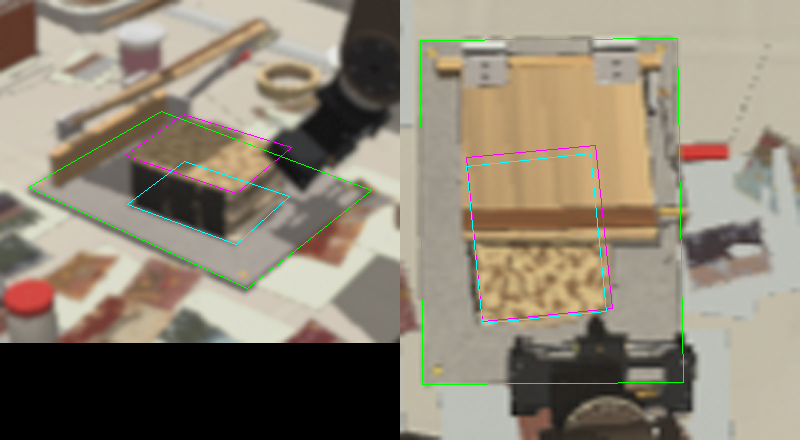

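The top view shows the album turned left about 5.5°, right near corner ahead. Fine. Now back off, move across and push the left corner.

Request:
move_arm([
  [[-0.4,0,0],0,-1],
  [[-0.5,0,0],0,-1],
  [[0,0.7,0],0,-1],
  [[0,0.7,0],0,-1],
  [[0,0.7,0],0,-1],
  [[0,0.7,0],0,-1],
  [[0,0.7,0],0,-1],
  [[0.3,0,0],0,-1],
  [[0.2,0,0],0,-1],
  [[0.2,0,0],0,-1],
  [[0.2,0,0],0,-1],
  [[0.2,0,0],0,-1],
  [[0.2,0,0],0,-1],
  [[0.15,0,0],0,-1],
  [[0.15,0,0],0,-1],
  [[0.15,0,0],0,-1],
  [[0,0,0],0,-1],
])

```text
t: 14.63
eef_pos: [440.4, 99.6, 207.7]
tcp_rot: [3.125, -0.537, 0.055]
ft_force: [-1.1, 0.6, 0.1]
opening: 0.007
grip_force: 0.6
```

```bash
cat > near.py <<'E'
# near bottom/top edge line in the top view from the album mask: angle relative to press
from fit import *
def near():
    c=read_camera('top');r=cut_out('album',c)
    if not r: return print('no mask')
    m=r[0]['region'];cols=np.where(m.any(0))[0];b=np.array([np.where(m[:,k])[0].max() for k in cols])
    P=np.array([ray(c,(k,v+.5),80)[:2] for k,v in zip(cols[3:-3],b[3:-3])])
    k=np.polyfit(P[:,1],P[:,0],1);a=-np.arctan(k[0])-PY
    print('near-edge deg rel press %.1f'%np.degrees(a),'ends',P[0].round(),P[-1].round())
E
python3 -c "
from near import *
tip();near();fitpose((-10,10,-.1))"
```

```text
t 14.63 eef [440. 100. 208.] rot [ 3.125 -0.537  0.055] tip [538. 102.  44.] F [546. 102.  50.] low 39.0 q [ 0.08  0.59  2.26  3.27  0.24 -1.67] f [-1.1  0.6  0.1]
near-edge deg rel press -3.2 ends [544. 105.] [547. -11.]
album press-frame x -4.4 y 5.1 deg -4.1 cost 771
world NR [544.4 -10. ] NL [549.7 119.9] BL [714.5 113.3] BR [709.3 -16.6]
```

Request:
move_arm([
  [[0.15,0,0],0,-1],
  [[0.15,0,0],0,-1],
  [[0.15,0,0],0,-1],
  [[0,0,0],0,-1],
])

```text
t: 15.27
eef_pos: [453.6, 100.5, 207.8]
tcp_rot: [3.125, -0.537, 0.057]
ft_force: [-1.8, 1.3, 1.5]
opening: 0.005
grip_force: 0.8
```

```bash
python3 -c "
from near import *
tip();near()
from ov import ov
ov('f',(5,10,-.1))"
```

```text
t 15.27 eef [454. 101. 208.] rot [ 3.125 -0.537  0.057] tip [551. 103.  45.] F [559. 103.  50.] low 39.0 q [ 0.08  0.6   2.22  3.28  0.22 -1.68] f [-1.8  1.3  1.5]
near-edge deg rel press -5.1 ends [556. 106.] [555. -11.]
```

View pics/f.png

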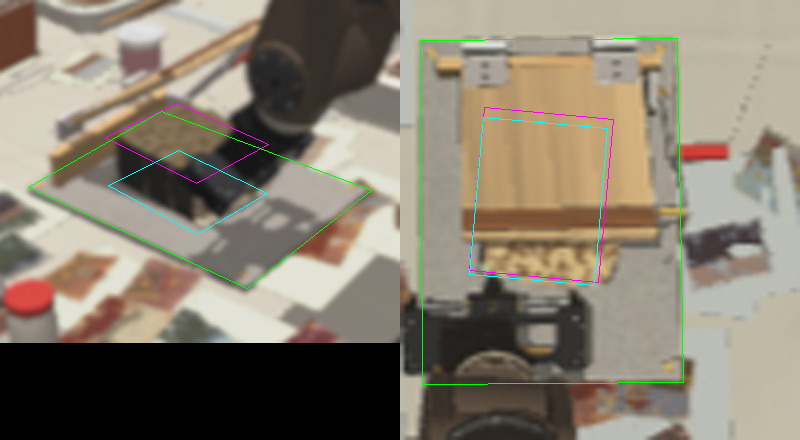

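Album turned right about 5.6°: near edge from (485,272) to (617,283) in the right half. So step 2 is met. Next is the right corner.

Request:
move_arm([
  [[-0.4,0,0],0,-1],
  [[-0.4,0,0],0,-1],
  [[0,-0.7,0],0,-1],
  [[0,-0.7,0],0,-1],
  [[0,-0.7,0],0,-1],
  [[0,-0.7,0],0,-1],
  [[0,-0.7,0],0,-1],
  [[0.2,0,0],0,-1],
  [[0.2,0,0],0,-1],
  [[0.2,0,0],0,-1],
  [[0.2,0,0],0,-1],
  [[0.2,0,0],0,-1],
  [[0.2,0,0],0,-1],
  [[0.2,0,0],0,-1],
  [[0.15,0,0],0,-1],
  [[0.15,0,0],0,-1],
  [[0.15,0,0],0,-1],
  [[0,0,0],0,-1],
])

```text
t: 16.97
eef_pos: [485.4, -3.8, 207.8]
tcp_rot: [3.125, -0.538, 0.058]
ft_force: [-0.2, -0.9, -0.5]
opening: 0.004
grip_force: 0.5
```

```bash
python3 -c "
from near import *
tip();near()
"
```

```text
t 16.97 eef [485.  -4. 208.] rot [ 3.125 -0.538  0.058] tip [583.  -1.  45.] F [591.  -1.  50.] low 39.0 q [-0.16  0.61  2.18  2.64  0.2  -1.27] f [-0.2 -0.9 -0.5]
no mask
```

Request:
move_arm([
  [[-0.5,0,0],0,-1],
  [[-0.6,0,0],0,-1],
  [[0,0.7,0],0,-1],
  [[0,0.7,0],0,-1],
  [[0,0.7,0],0,-1],
  [[0,0.7,0],0,-1],
  [[0,0.7,0],0,-1],
  [[0.2,0,0],0,-1],
  [[0.2,0,0],0,-1],
  [[0.2,0,0],0,-1],
  [[0.2,0,0],0,-1],
  [[0.15,0,0],0,-1],
  [[0.1,0,0],0,-1],
  [[0.1,0,0],0,-1],
  [[0,0,0],0,-1],
])

```text
t: 18.32
eef_pos: [486.4, 100.0, 207.7]
tcp_rot: [3.125, -0.537, 0.056]
ft_force: [-2.2, 1.1, 0.9]
opening: 0.004
grip_force: 1.2
```

```bash
python3 -c "
from near import *
tip()
from ov import ov
ov('g',(53,0,0))"
```

```text
t 18.32 eef [486. 100. 208.] rot [ 3.125 -0.537  0.056] tip [584. 102.  44.] F [592. 103.  50.] low 39.0 q [ 0.07  0.62  2.15  3.31  0.16 -1.72] f [-2.2  1.1  0.9]
```

View pics/g.png

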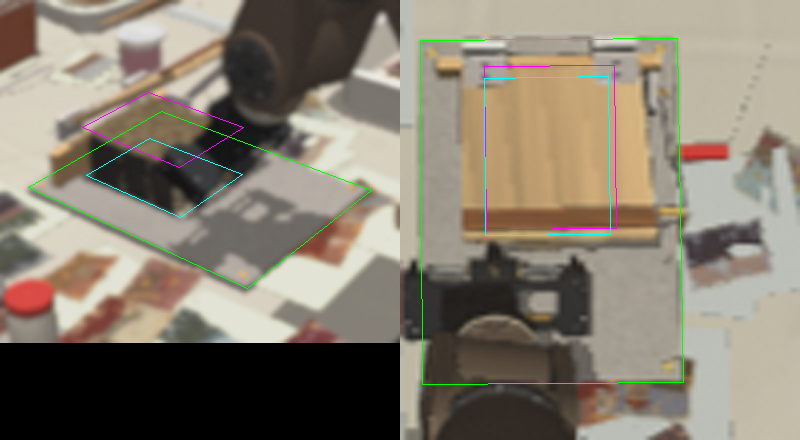

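Nearly home: in the scene half the album's near-left bottom edge is within a few pixels of the home wireframe. I'll close the last centimetre while watching the force.

Request:
move_arm([
  [[0.1,0,0],0,-1],
  [[0.1,0,0],0,-1],
  [[0.05,0,0],0,-1],
  [[0,0,0],0,-1],
])

```text
t: 18.75
eef_pos: [493.8, 100.3, 207.7]
tcp_rot: [3.125, -0.537, 0.056]
ft_force: [-3.1, 0.5, 0.2]
opening: 0.005
grip_force: 1.4
```

Request:
move_arm([
  [[0.08,0,0],0,-1],
  [[0.05,0,0],0,-1],
  [[0,0,0],0,-1],
])

```text
t: 19.0
eef_pos: [496.9, 100.4, 207.6]
tcp_rot: [3.125, -0.535, 0.057]
ft_force: [-9.8, 1.9, 4.3]
opening: 0.008
grip_force: 4.8
```

Request:
move_arm([
  [[-0.5,0,0],0,-1],
  [[0,-0.7,0],0,-1],
  [[0,-0.7,0],0,-1],
  [[0,-0.7,0],0,-1],
  [[0,-0.7,0],0,-1],
  [[0.2,0,0],0,-1],
  [[0.2,0,0],0,-1],
  [[0.1,0,0],0,-1],
  [[0,0,0],0,-1],
])

```text
t: 19.75
eef_pos: [497.2, 16.8, 207.5]
tcp_rot: [3.125, -0.534, 0.056]
ft_force: [-8.7, -5.5, 2.6]
opening: 0.004
grip_force: 4.1
```

Request:
move_arm([
  [[0.06,0,0],0,-1],
  [[0.04,0,0],0,-1],
  [[0,0,0],0,-1],
])

```text
t: 20.0
eef_pos: [498.5, 17.1, 207.4]
tcp_rot: [3.124, -0.53, 0.056]
ft_force: [-21.5, -6.2, 12.2]
opening: 0.004
grip_force: 10.9
```

Request:
move_arm([
  [[-0.4,0,0],0,-1],
  [[0,0.7,0],0,-1],
  [[0,0.7,0],0,-1],
  [[0.2,0,0],0,-1],
  [[0.15,0,0],0,-1],
  [[0.05,0,0],0,-1],
  [[0,0,0],0,-1],
])

```text
t: 20.58
eef_pos: [498.8, 59.2, 207.3]
tcp_rot: [3.124, -0.53, 0.059]
ft_force: [-19.0, 1.6, 10.0]
opening: 0.004
grip_force: 9.7
```

Request:
move_arm([
  [[-0.4,0,0],0,-1],
  [[0,0.7,0],0,-1],
  [[0,0.7,0],0,-1],
  [[0.2,0,0],0,-1],
  [[0.1,0,0],0,-1],
  [[0.05,0,0],0,-1],
  [[0,0,0],0,-1],
])

```text
t: 21.17
eef_pos: [497.9, 100.6, 207.3]
tcp_rot: [3.125, -0.532, 0.059]
ft_force: [-15.6, 5.6, 7.5]
opening: 0.004
grip_force: 7.7
```

Request:
move_arm([
  [[-1,0,0],0,-1],
  [[-1,0,0],0,-1],
  [[-0.5,0,0],0,-1],
  [[0,-0.5,0.5],0,-1],
  [[0,-1,0.5],0,-1],
  [[0,-1,0.2],0,-1],
  [[0,-1,0],0,-1],
  [[0,-1,0],0,-1],
  [[0,-1,0],0,-1],
  [[0,-0.5,0],0,-1],
  [[0,0,0],0,-1],
])

```text
t: 22.08
eef_pos: [425.1, -75.4, 242.2]
tcp_rot: [3.124, -0.539, 0.054]
ft_force: [0.9, 0.8, -0.3]
opening: 0.007
grip_force: 0.0
```

```bash
python3 -c "
from near import *
tip()
cs=[read_camera('scene'),read_camera('top')]
u=[search_frame('knee_knob',c) for c in cs]
for r in u: print([(x['at'],x['confidence']) for x in r[:2]])
# red blob in top
for c,w in zip(cs,((220,330,140,200),(290,330,140,170))):
    im=c['image'].astype(int);m=(im[...,0]>150)&(im[...,1]<80)&(im[...,2]<80)
    y,x=np.where(m[w[2]:w[3],w[0]:w[1]]);print(len(x),x.mean()+w[0],y.mean()+w[2],x.min()+w[0],x.max()+w[0])
    c['b']=(x.mean()+w[0],y.mean()+w[2])
print(tri(cs,[c['b'] for c in cs]))
fitpose((53,0,0),names=('scene',))
from ov import ov
ov('i',(53,0,0))
"
```

```text
t 22.08 eef [425. -75. 242.] rot [ 3.124 -0.539  0.054] tip [523. -73.  79.] F [531. -73.  84.] low 74.0 q [-0.37  0.5   2.28  2.21  0.24 -1.01] f [ 0.9  0.8 -0.3]
[]
[([305.8, 158.7], 0.59)]<string>:10: RuntimeWarning: Mean of empty slice.
  ret = ret.dtype.type(ret / rcount)
Traceback (most recent call last):
ValueError: zero-size array to reduction operation minimum which has no identity
```

The album met the stop with 15–20 N at the right, middle and left, at matching depths, so it's seated. Now the knob, which the geometry puts at world (680, -78 to -123, 127). I'll open the fingers so the left one can push it while the gripper body stays clear of the board.

Request:
move_arm([
  [[0,-0.8,0.3],0,1],
  [[0,-0.8,0.3],0,1],
  [[0,-0.8,0.3],0,1],
  [[0,-0.8,0],0,1],
  [[0.5,0,0],0,1],
  [[0.6,0,0],0,1],
  [[0.6,0,0],0,1],
  [[0.6,0,0],0,1],
  [[0.6,0,0],0,1],
  [[0.6,0,0],0,1],
  [[0,0,0],0,1],
  [[0,0,0],0,1],
])

```text
t: 23.28
eef_pos: [530.2, -155.0, 264.4]
tcp_rot: [3.127, -0.54, 0.059]
ft_force: [0.3, 0.5, -0.2]
opening: 0.79
grip_force: 0.0
```

```bash
cat >> h.py <<'E'
def lf():
    F=tip();R=Ro.from_euler('xyz',env.state()['tcp_rot']).as_matrix();L=-R[:,1] if R[1,1]<0 else R[:,1]
    print('left finger F',(F+53*L).round(),'body left edge y',(env.state()['eef_pos']+90*L).round()[1])
E
python3 -c "
from near import *
lf()
from ov import ov
ov('i',(53,0,0))
"
```

```text
t 23.28 eef [ 530. -155.  264.] rot [ 3.127 -0.54   0.059] tip [ 628. -152.  101.] F [ 636. -152.  107.] low 96.0 q [-0.44  0.55  1.98  1.11  0.26  0.04] f [ 0.3  0.5 -0.2]
left finger F [634. -99. 106.] body left edge y -65.0
```

View pics/i.png

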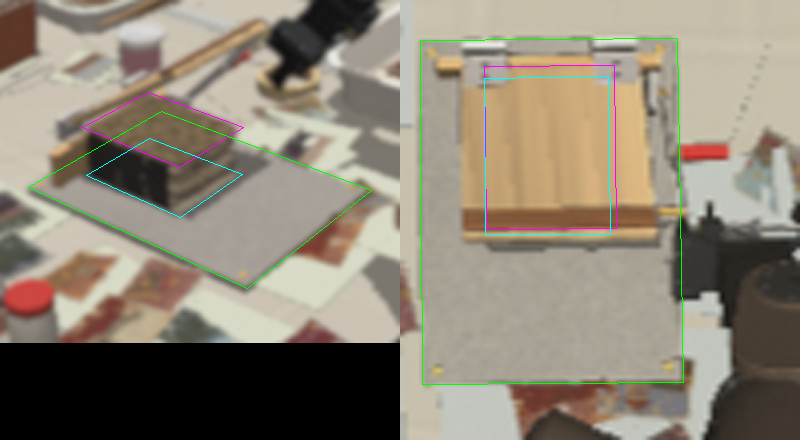

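Request:
move_arm([
  [[0,-0.25,0],0,1],
  [[0,-0.25,0],0,1],
  [[0.3,0,0],0,1],
  [[0.3,0,0],0,1],
  [[0.3,0,0.1],0,1],
  [[0.3,0,0.1],0,1],
  [[0,0,0],0,1],
])

```text
t: 23.97
eef_pos: [566.7, -172.3, 271.3]
tcp_rot: [3.126, -0.541, 0.056]
ft_force: [0.4, 0.3, 0.6]
opening: 1.003
grip_force: 0.0
```

Request:
move_arm([
  [[0.15,0,0.1],0,1],
  [[0.15,0,0.1],0,1],
  [[0.15,0,0.1],0,1],
  [[0,0,0],0,1],
])

```text
t: 24.3
eef_pos: [579.3, -172.0, 280.0]
tcp_rot: [3.126, -0.54, 0.056]
ft_force: [-0.1, 0.4, -0.6]
opening: 0.999
grip_force: 0.0
```

```bash
cat > kb.py <<'E'
from h import *
lf()
for n in('top','scene'):
    c=read_camera(n);r=search_frame('knee_knob',c)
    print(n,[(np.round(x['at'],1),round(x['confidence'],2),ray(c,x['at'],135).round()) for x in r[:2]])
    im=c['image'].astype(int);m=(im[...,0]>140)&(im[...,1]<70)&(im[...,2]<70);m[:,:255]=0;m[:130]=0;m[175:]=0;m[:,335:]=0
    y,x=np.where(m);print(len(x),x.mean() if len(x) else 0,y.mean() if len(x) else 0)
E
python3 kb.py
```

```text
t 24.3 eef [ 579. -172.  280.] rot [ 3.126 -0.54   0.056] tip [ 677. -169.  117.] F [ 686. -169.  122.] low 112.0 q [-0.43  0.58  1.84  0.8   0.32  0.37] f [-0.1  0.4 -0.6]
left finger F [ 683. -116.  122.] body left edge y -82.0
top []
20 310.4 156.05
scene [(array([255.5, 169.2]), 0.47, array([674., -48., 135.]))]
0 0 0
```

Request:
move_arm([
  [[0,0,-0.3],0,1],
  [[0.1,0,0],0,1],
  [[0.1,0,0],0,1],
  [[0,0,0],0,1],
])

```text
t: 24.83
eef_pos: [585.8, -171.4, 270.8]
tcp_rot: [3.127, -0.54, 0.056]
ft_force: [-1.4, -0.1, -0.3]
opening: 1.004
grip_force: 0.1
```

Run:
```python
from h import *
lf();out=[]
for n,b in(('scene',(220,130,320,210)),('top',(270,120,370,200))):
    c=read_camera(n);out.append(cv2.resize(c['image'][b[1]:b[3],b[0]:b[2],::-1],(400,320),interpolation=2))
cv2.imwrite('pics/j.png',np.hstack(out))
```

```text
t 24.83 eef [ 586. -171.  271.] rot [ 3.127 -0.54   0.056] tip [ 684. -169.  108.] F [ 692. -168.  113.] low 103.0 q [-0.42  0.6   1.83  0.82  0.31  0.35] f [-1.4 -0.1 -0.3]
left finger F [ 689. -115.  112.] body left edge y -82.0
```

View pics/j.png

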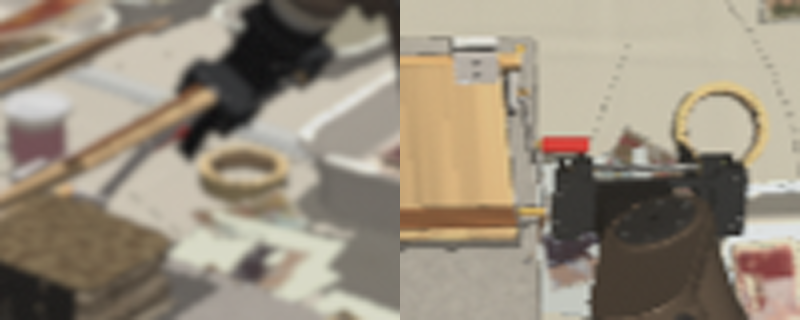

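The left finger is just behind the red knob (540–588,145 in the right half), with about 1.4 N of contact beginning. I'll push up and away.

Request:
move_arm([
  [[0.12,0,0.08],0,1],
  [[0.12,0,0.08],0,1],
  [[0.12,0,0.08],0,1],
  [[0,0,0],0,1],
])

```text
t: 25.27
eef_pos: [594.6, -171.2, 277.1]
tcp_rot: [3.128, -0.535, 0.059]
ft_force: [-19.0, -3.4, 1.6]
opening: 0.999
grip_force: 7.5
```

```bash
python3 kb.py
```

```text
t 25.27 eef [ 595. -171.  277.] rot [ 3.128 -0.535  0.059] tip [ 691. -168.  114.] F [ 700. -168.  119.] low 109.0 q [-0.42  0.6   1.81  0.75  0.33  0.43] f [-19.   -3.4   1.6]
left finger F [ 697. -115.  118.] body left edge y -81.0
top []
20 311.25 154.55
scene []
0 0 0
```

Request:
move_arm([
  [[0.05,0,0.12],0,1],
  [[0.08,0,0.12],0,1],
  [[0,0,0],0,1],
])

```text
t: 25.72
eef_pos: [596.8, -171.2, 280.0]
tcp_rot: [3.13, -0.525, 0.06]
ft_force: [-20.3, -9.2, -25.2]
opening: 1.0
grip_force: 15.0
```

Request:
move_arm([
  [[0.08,0,0.12],0,1],
  [[0.08,0,0.1],0,1],
  [[0,0,0],0,1],
])

```text
t: 25.97
eef_pos: [599.5, -171.3, 282.3]
tcp_rot: [3.132, -0.515, 0.061]
ft_force: [-29.0, -14.8, -47.8]
opening: 0.993
grip_force: 24.5
```

```bash
python3 kb.py
```

```text
t 25.97 eef [ 600. -171.  282.] rot [ 3.132 -0.515  0.061] tip [ 693. -167.  117.] F [ 702. -167.  122.] low 112.0 q [-0.41  0.6   1.79  0.66  0.36  0.52] f [-29.  -14.8 -47.8]
left finger F [ 699. -114.  121.] body left edge y -81.0
top [(array([307.2, 152.4]), 0.67, array([699., -87., 135.])), (array([190.8, 217.9]), 0.67, array([433., 360., 135.]))]
16 311.9375 153.375
scene []
0 0 0
```

Force is too high at 56 N, and the -y and -z parts suggest the gripper body is catching the stay's upper pin. I'll ease off down and to the right, then try again.

Request:
move_arm([
  [[-0.1,0,-0.2],0,1],
  [[-0.2,0,-0.2],0,1],
  [[0,0,0],0,1],
])

```text
t: 26.42
eef_pos: [594.3, -171.3, 277.4]
tcp_rot: [3.129, -0.535, 0.055]
ft_force: [-7.7, -0.1, -11.9]
opening: 1.001
grip_force: 6.5
```

```bash
cat >> kb.py <<'E'
c=read_camera('top')
for k in('lid_front','knee'):
    r=search_frame(k,c);print(k,[(np.round(x['at'],1),round(x['confidence'],2)) for x in r[:2]])
im=c['image'].astype(int);m=(im[...,0]>150)&(im[...,1]>110)&(im[...,2]<70)
y,x=np.where(m);k=(x>290)&(x<320)&(y>120)&(y<200);print('yellow',sorted(zip(y[k].tolist(),x[k].tolist())))
m=(im[...,0]>140)&(im[...,1]<80)&(im[...,2]<80);y,x=np.where(m);k=(x>290)&(x<325)&(y>130)&(y<180);print('red rows',y[k].min(),y[k].max(),'cols',x[k].min(),x[k].max())
E
python3 kb.py
```

```text
t 26.42 eef [ 594. -171.  277.] rot [ 3.129 -0.535  0.055] tip [ 691. -168.  114.] F [ 700. -168.  119.] low 109.0 q [-0.42  0.6   1.81  0.75  0.33  0.44] f [ -7.7  -0.1 -11.9]
left finger F [ 697. -115.  118.] body left edge y -81.0
top [(array([303.8, 154.4]), 0.49, array([691., -73., 135.])), (array([155.6, 232.1]), 0.32, array([375., 495., 135.]))]
21 310.76190476190476 154.47619047619048
scene [(array([165.2, 249.9]), 0.62, array([542., 496., 135.])), (array([221.7, 276.2]), 0.49, array([347., 473., 135.]))]
0 0 0
lid_front [(array([272.9, 158.2]), 0.85)]
knee []
yellow []
red rows 153 155 cols 306 316
```

Run:
```python
from h import *
a=cv2.imread('pics/top0.png')[:,:,::-1].astype(int);c=read_camera('top');b=c['image'].astype(int)
for im in(a,b):
    m=(im[...,0]>140)&(im[...,1]<80)&(im[...,2]<80);y,x=np.where(m);k=(x>290)&(x<325)&(y>130)&(y<180);print('red',y[k].min(),y[k].max(),x[k].min(),x[k].max(),len(y[k]))
    print('lid col265',im[168:184,265].tolist());print('pin row',[im[r,298:310].tolist() for r in(172,173)])
for X in([680,-127,127],[680,-81,127],[618,-75,200],[700,-115,140]): print(X,proj(c,X).round(1))
print(c['cx'],c['cy'],ray(c,(306.5,172.9),205).round())
```

```text
red 157 159 306 315 30
lid col265 [[176, 146, 104], [175, 146, 103], [174, 144, 102], [172, 143, 102], [146, 106, 71], [124, 83, 54], [126, 85, 56], [127, 86, 57], [141, 96, 63], [144, 114, 80], [193, 160, 115], [162, 135, 97], [107, 91, 66], [123, 107, 78], [199, 175, 125], [177, 148, 104]]
pin row [[[131, 106, 86], [148, 130, 93], [185, 160, 95], [201, 172, 98], [199, 169, 94], [199, 169, 94], [202, 173, 103], [200, 167, 98], [188, 171, 144], [185, 187, 180], [189, 192, 184], [189, 192, 184]], [[124, 93, 71], [129, 107, 77], [155, 129, 82], [171, 141, 88], [170, 140, 87], [169, 140, 86], [172, 143, 89], [167, 137, 84], [158, 142, 120], [167, 163, 153], [183, 184, 174], [189, 192, 184]]]
red 153 155 306 316 32
lid col265 [[195, 161, 116], [193, 161, 115], [193, 160, 114], [192, 159, 114], [191, 158, 113], [190, 158, 113], [189, 157, 113], [142, 116, 82], [134, 94, 63], [134, 90, 60], [137, 93, 61], [137, 93, 61], [129, 87, 58], [178, 146, 104], [181, 152, 108], [152, 129, 97]]
pin row [[[169, 158, 140], [173, 166, 154], [168, 162, 149], [167, 161, 148], [169, 162, 149], [172, 165, 153], [148, 138, 125], [129, 121, 111], [163, 160, 150], [137, 135, 126], [69, 66, 60], [63, 62, 58]], [[177, 164, 143], [175, 169, 156], [171, 164, 151], [170, 163, 150], [168, 161, 149], [172, 166, 153], [153, 139, 122], [126, 112, 98], [128, 115, 102], [107, 95, 83], [69, 67, 61], [62, 61, 57]]]
[680, -127, 127] [317.2 157.6]
[680, -81, 127] [305.5 157.4]
[618, -75, 200] [305.9 171.4]
[700, -115, 140] [314.7 152.1]
250.94509053021102 184.68878500894178 [612. -77. 205.]
```

The board's front edge has come down about 3.5 px (roughly 0.13 rad) and the knob is about 16 mm up, so the stay is unlocked. I'll back the finger out, rise, and come over the middle of the board's front strip.

Request:
move_arm([
  [[-0.2,-0.2,-0.1],0,1],
  [[-0.4,-0.3,0],0,1],
  [[-0.8,-0.2,0],0,1],
  [[-1,0,0],0,1],
  [[-0.5,0,0.6],0,-1],
  [[0,0,1],0,-1],
  [[0,0,1],0,-1],
  [[0,0,1],0,-1],
  [[0,0,1],0,-1],
  [[0,0.6,0.8],0,-1],
  [[0,1,0],0,-1],
  [[0,1,0],0,-1],
  [[0,1,0],0,-1],
  [[0,1,0],0,-1],
  [[0,1,0],0,-1],
  [[0,1,0],0,-1],
  [[0,1,0],0,-1],
  [[0,0,0],0,-1],
])

```text
t: 28.32
eef_pos: [508.6, 39.4, 439.8]
tcp_rot: [3.127, -0.542, 0.059]
ft_force: [0.1, 0.1, 0.0]
opening: 0.077
grip_force: 0.0
```

```bash
cat > lid.py <<'E'
from fit import *
tip()
cs=[read_camera('scene'),read_camera('top')]
u=[search_frame('lid_front',c) for c in cs];v=[search_frame('knee_knob',c) for c in cs]
for n,w in(('lid_front',u),('knob',v)):
    print(n,[[(np.round(x['at'],1).tolist(),round(x['confidence'],2)) for x in r[:2]] for r in w])
    if all(w): print(tri(cs,[r[0]['at'] for r in w]).round())
c=cs[1];im=c['image'].astype(int)
g=cv2.cvtColor(c['image'],cv2.COLOR_RGB2GRAY);print('col',g[155:215,262].tolist())
for l in(0,.1,.13,.2,.3,.4,.5,.6):
    a=.6-l;xf=145-230*np.cos(a)+14*np.sin(a);zf=94+230*np.sin(a)+14*np.cos(a);print(l,'frontedge row',proj(c,[629+xf,80,zf]).round(1)[1])
E
python3 lid.py
```

```text
t 28.32 eef [509.  39. 440.] rot [ 3.127 -0.542  0.059] tip [607.  42. 277.] F [615.  43. 282.] low 272.0 q [-0.06  0.24  1.9   0.1   0.47  1.38] f [0.1 0.1 0. ]
lid_front [[([241.9, 170.6], 0.61)], [([270.6, 154.0], 0.92), ([265.7, 160.6], 0.45)]]
[675.  49. 167.]
knob [[([238.1, 197.7], 0.25)], [([305.9, 152.8], 0.43)]]
[746. -76. -29.]
col [158, 157, 157, 160, 162, 162, 162, 161, 161, 160, 160, 161, 160, 160, 168, 170, 170, 168, 168, 168, 121, 90, 109, 85, 69, 58, 46, 51, 50, 49, 48, 48, 48, 49, 48, 47, 48, 48, 49, 48, 50, 52, 52, 55, 60, 59, 61, 62, 60, 55, 60, 62, 66, 67, 70, 69, 71, 64, 73, 70]
0 frontedge row 176.6
0.1 frontedge row 180.6
0.13 frontedge row 181.7
0.2 frontedge row 183.9
0.3 frontedge row 186.7
0.4 frontedge row 188.8
0.5 frontedge row 190.4
0.6 frontedge row 191.3
```

Request:
move_arm([
  [[-0.2,0,-0.6],0,-1],
  [[0,0,-0.6],0,-1],
  [[0,0,-0.5],0,-1],
  [[0,0,-0.2],0,-1],
  [[0,0,-0.15],0,-1],
  [[0,0,0],0,-1],
])

```text
t: 29.12
eef_pos: [503.2, 35.1, 376.9]
tcp_rot: [3.127, -0.539, 0.055]
ft_force: [-0.3, -0.9, -1.0]
opening: 0.011
grip_force: 0.0
```

Request:
move_arm([
  [[-0.05,0,-0.15],0,-1],
  [[-0.05,0,-0.15],0,-1],
  [[-0.05,0,-0.15],0,-1],
  [[0,0,0],0,-1],
])

```text
t: 29.45
eef_pos: [498.0, 35.7, 363.1]
tcp_rot: [3.127, -0.539, 0.056]
ft_force: [-0.6, 0.2, 0.7]
opening: 0.005
grip_force: 0.1
```

Request:
move_arm([
  [[-0.06,0,-0.15],0,-1],
  [[-0.06,0,-0.15],0,-1],
  [[-0.06,0,-0.15],0,-1],
  [[0,0,0],0,-1],
])

```text
t: 29.78
eef_pos: [492.6, 35.7, 349.2]
tcp_rot: [3.127, -0.538, 0.056]
ft_force: [0.2, -0.7, -0.1]
opening: 0.004
grip_force: 0.0
```

```bash
python3 lid.py | head -6
```

```text
t 29.78 eef [493.  36. 349.] rot [ 3.127 -0.538  0.056] tip [590.  38. 186.] F [599.  39. 191.] low 181.0 q [-0.07  0.34  2.05  0.23  0.22  1.24] f [ 0.2 -0.7 -0.1]
lid_front [[([242.5, 178.2], 0.87), ([240.2, 201.2], 0.62)], [([271.7, 159.6], 0.61)]]
[663.  48. 139.]
knob [[], [([307.1, 154.5], 0.44)]]
col [168, 168, 167, 166, 167, 167, 170, 171, 171, 170, 169, 170, 170, 170, 170, 169, 169, 175, 178, 179, 180, 179, 178, 178, 149, 119, 101, 100, 97, 108, 87, 108, 65, 50, 51, 50, 50, 50, 50, 49, 49, 48, 49, 48, 48, 53, 64, 51, 42, 40, 39, 40, 40, 44, 68, 53, 51, 54, 65, 67]
0 frontedge row 176.6
```

The board is following the fingertip easily (strip now at row 179, low force). I'll keep lowering.

Request:
move_arm([
  [[-0.06,0,-0.15],0,-1],
  [[-0.06,0,-0.15],0,-1],
  [[-0.06,0,-0.15],0,-1],
  [[-0.05,0,-0.15],0,-1],
  [[-0.05,0,-0.15],0,-1],
  [[-0.05,0,-0.15],0,-1],
  [[-0.04,0,-0.15],0,-1],
  [[-0.04,0,-0.15],0,-1],
  [[-0.04,0,-0.15],0,-1],
  [[0,0,0],0,-1],
])

```text
t: 30.92
eef_pos: [479.1, 35.6, 308.7]
tcp_rot: [3.127, -0.538, 0.056]
ft_force: [-0.1, 0.0, 0.5]
opening: -0.0
grip_force: 0.0
```

Request:
move_arm([
  [[-0.03,0,-0.15],0,-1],
  [[-0.03,0,-0.15],0,-1],
  [[-0.02,0,-0.15],0,-1],
  [[-0.02,0,-0.1],0,-1],
  [[0,0,0],0,-1],
])

```text
t: 31.33
eef_pos: [476.3, 35.7, 292.6]
tcp_rot: [3.127, -0.539, 0.056]
ft_force: [-0.8, 0.3, -0.7]
opening: 0.005
grip_force: 0.0
```

```bash
python3 lid.py | head -6
```

```text
t 31.33 eef [476.  36. 293.] rot [ 3.127 -0.539  0.056] tip [574.  38. 130.] F [582.  39. 135.] low 124.0 q [-0.07  0.43  2.14  0.91  0.07  0.55] f [-0.8  0.3 -0.7]
lid_front [[([241.8, 186.6], 0.75)], [([273.0, 160.7], 0.88)]]
[666.  44. 101.]
knob [[], [([305.7, 157.7], 0.4)]]
col [179, 178, 177, 178, 177, 177, 177, 177, 176, 179, 179, 178, 178, 179, 178, 178, 178, 177, 177, 177, 176, 182, 185, 185, 185, 185, 185, 185, 186, 135, 119, 107, 107, 93, 136, 113, 101, 67, 47, 46, 47, 45, 46, 45, 45, 45, 44, 46, 46, 47, 56, 63, 50, 56, 47, 44, 45, 50, 51, 49]
0 frontedge row 176.6
```

Request:
move_arm([
  [[-0.02,0,-0.12],0,-1],
  [[-0.02,0,-0.12],0,-1],
  [[0,0,-0.12],0,-1],
  [[0,0,0],0,-1],
])

```text
t: 31.97
eef_pos: [476.9, 32.7, 285.1]
tcp_rot: [3.133, -0.536, 0.056]
ft_force: [0.0, 0.0, -1.1]
opening: 0.003
grip_force: 0.0
```

Request:
move_arm([
  [[0,0,-0.1],0,-1],
  [[0,0,-0.1],0,-1],
  [[0,0,0],0,-1],
])

```text
t: 32.22
eef_pos: [477.3, 31.7, 279.8]
tcp_rot: [3.135, -0.536, 0.056]
ft_force: [0.6, 0.7, 0.4]
opening: 0.005
grip_force: 0.1
```

```bash
python3 lid.py | head -6
```

```text
t 32.22 eef [477.  32. 280.] rot [ 3.135 -0.536  0.056] tip [574.  36. 116.] F [583.  36. 122.] low 111.0 q [-0.08  0.45  2.15  1.42  0.07  0.03] f [0.6 0.7 0.4]
lid_front [[([240.1, 190.5], 0.64)], [([271.9, 164.8], 0.94), ([270.0, 165.8], 0.58)]]
[656.  52.  91.]
knob [[([232.3, 209.5], 0.56)], []]
col [179, 179, 180, 179, 178, 178, 177, 177, 176, 179, 179, 179, 179, 179, 178, 179, 178, 178, 178, 178, 177, 180, 185, 186, 185, 185, 186, 185, 185, 185, 134, 111, 109, 93, 126, 98, 108, 71, 52, 52, 51, 52, 52, 53, 52, 51, 52, 52, 52, 52, 69, 95, 147, 156, 156, 155, 153, 156, 155, 156]
0 frontedge row 176.6
```

Request:
move_arm([
  [[0,0,-0.1],0,-1],
  [[0,0,-0.1],0,-1],
  [[0,0,0],0,-1],
])

```text
t: 32.77
eef_pos: [477.3, 31.5, 273.8]
tcp_rot: [3.136, -0.535, 0.056]
ft_force: [-0.2, -0.3, 0.4]
opening: 0.002
grip_force: 0.1
```

Request:
move_arm([
  [[0,0,-0.08],0,-1],
  [[0,0,-0.08],0,-1],
  [[0,0,0],0,-1],
])

```text
t: 33.02
eef_pos: [477.2, 31.5, 270.5]
tcp_rot: [3.135, -0.539, 0.056]
ft_force: [-10.5, -0.6, 21.1]
opening: 0.005
grip_force: 11.0
```

Firm contact (21 N): the board is down on the album. I'll rise off it and check.

Request:
move_arm([
  [[0,0,0.2],0,-1],
  [[0,0,0.6],0,-1],
  [[0,0,1],0,-1],
  [[-0.3,0,1],0,-1],
  [[-0.5,0,1],0,-1],
  [[0,0,1],0,-1],
  [[0,-0.5,1],0,-1],
  [[0,-1,0.5],0,-1],
  [[0,-1,0],0,-1],
  [[0,-1,0],0,-1],
  [[0,-1,0],0,-1],
  [[0,-1,0],0,-1],
  [[0,-1,0],0,-1],
  [[0,-1,0],0,-1],
  [[0,0,0],0,-1],
])

```text
t: 34.27
eef_pos: [471.0, -192.8, 359.4]
tcp_rot: [-3.121, -0.551, 0.054]
ft_force: [-0.5, 0.1, 0.9]
opening: 0.004
grip_force: 0.0
```

Run:
```python
from ov import *
tip();fitpose((53,5,0),.6,names=('scene',))
ov('k',(53,0,0))
```

```text
t 34.27 eef [ 471. -193.  359.] rot [-3.121 -0.551  0.054] tip [ 570. -184.  198.] F [ 579. -183.  203.] low 192.0 q [-0.57  0.35  1.99  0.79  0.47  0.29] f [-0.5  0.1  0.9]
album press-frame x 57.1 y -0.6 deg -2.6 cost 40
world NR [607.7 -15.9] NL [609.4 114.1] BL [774.3 112. ] BR [772.7 -18. ]
```

View pics/k.png

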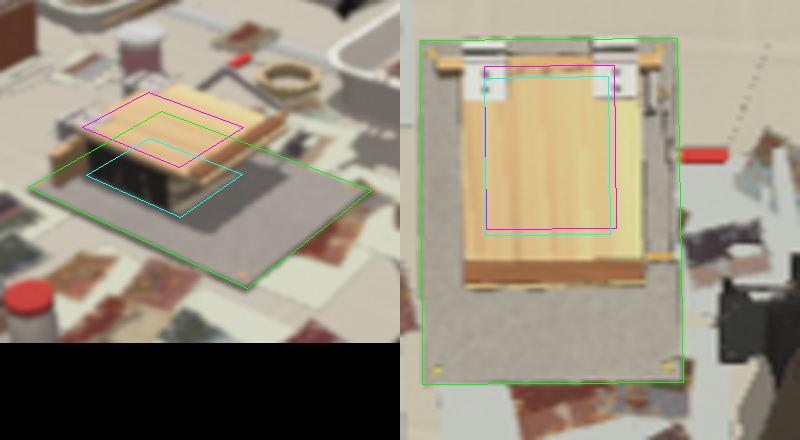

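The board lies level on the album, whose left side runs up to the batten. The hand is clear of everything. Handing in.

```bash
python3 -c "
from cell import env
print(env.job_done())"
```

```text
the job is handed in; nothing more can be done
None
```

The job is handed in at about 34 s of the 72 s allowed: the album is seated against the back stop, the stay is unlocked and the board lies on the album. I got no verdict back. During unlocking the wrist force briefly reached about 58 N; I think the gripper body caught the stay's pin, so the 40 N limit on the gripper body is the one I can't rule out.

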